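# Slide the slate out over the pass and ring

## Task

The slate board with the pot of olives is ready for the waiter, who stands on the far side of the raised steel pass shelf: slide it straight out, by pushing it with the fingers, until about 4 cm of it overhangs the far edge of the shelf, square to that edge, so that he can get his fingers under it. Then ring the counter bell beside it with a tap on its plunger. Only push: do not lift or tip the slate, do not touch the pot, which must ride along standing where it is, and leave the pepper mill, the jar and the small steel dish alone.

Things in the scene. Friction and masses are not known exactly. Their poses are not given: they have to be found in the camera images.
- shelf_edge (a point): Middle of the far top edge of the pass shelf: fixed, brushed metal, on four legs, 300 mm deep (x), 760 mm long (y), its level top 140 mm above the table. x points straight out over the edge, away from the robot (within 0.18 rad of world x), y along the edge, z up. The top surface spans x -300 to 0, y -380 to 380, z 0 mm here; beyond the edge is only the table 140 mm below.
- slate: Dark slate board, loose, 120 mm (x) by 200 (y) by 8 thick, 0.55 kg, flat on the shelf. Origin: centre of underside; x towards the far edge within 0.3 rad. Its far side starts 35 to 90 mm short of the edge; 55 mm or more of shelf is free behind its near side. Overhang = its x in the axes of shelf_edge + 60 mm. Dry friction, 3 to 9 N: it stops when the push stops. Past 60 mm it tips off.
- pot: Straight white china pot of olives, 60 mm diameter, 35 mm high, 0.13 kg, standing loose on the slate near its middle. Origin: centre of underside. Its wall is at least 25 mm from the near long side of the slate.
- bell_top (a point): Top centre of the plunger of the counter bell, a steel dome 86 mm in diameter fixed on the shelf, 65 mm high over all, left or right of the slate, about 225 mm along the shelf from its middle. The plunger is a knob 20 mm in diameter, 18 mm above the dome; it goes straight down 5 mm against a spring (1.4 N at first, 3.6 N fully down) and comes up by itself; this point moves with it.
- plunger (a joint): Travel of the bell's plunger: 0 up, 0.005 m fully down. The bell rings at 0.003 m.
- mill: Turned wooden pepper mill, 150 mm high, 54 mm diameter at the foot, standing loose on the shelf on the other side of the slate from the bell, about 225 mm along the shelf from its middle. Origin: centre of underside.
- jar: Small closed amber glass jar, 75 mm high, 52 mm diameter, standing loose near the right (-y) end of the shelf on the robot's side. Origin at the centre of its underside.
- dish: Small open steel dish, 76 mm diameter, 30 mm high, standing loose near the left (+y) end of the shelf on the robot's side. Origin at the centre of its underside.
Things that resemble listed ones, but are neither listed nor needed, are in the scene too. What is shaped like the dish but yellow is not meant. Of the things that look like the slate, the larger one is meant.

How it is judged:
On the way, in this order (a step that is already met when the one before it is completed fails the run):
1. the slate lies still with about 4 cm over the far edge, square to it, the pot standing on it (x of slate in the frame of shelf_edge between -0.03 and -0.01 m and angle between the x axis of slate and the x axis of shelf_edge, either way round below 0.1 rad and z of slate in the frame of shelf_edge between -0.004 and 0.004 m and angle between slate's own z axis and vertical below 0.03 rad and linear speed of slate below 0.01 m/s and z of pot in the frame of slate between 0.005 and 0.012 m and angle between pot's own z axis and vertical below 0.05 rad and x of pot in the frame of slate between -0.02 and 0.04 m and y of pot in the frame of slate between -0.055 and 0.055 m), for 0.3 s.
2. then the bell's plunger is pressed until it rings (value of joint plunger above 0.003 m).
At the end, for the whole second after the job is handed in: The slate lies flat and still on the shelf, 30 to 50 mm of it (measured at its middle) over the far edge, within 0.1 rad of square to the edge; the pot stands on it; the bell has been rung afterwards and its plunger is up again; mill, jar and dish stand within 20 mm of where they were (all of step 1 and value of joint plunger below 0.0015 m and distance of each of mill, jar, dish from where it was at the start of the episode below 0.02 m and angle between each of mill, jar, dish's own z axis and vertical below 0.1 rad); the robot touches nothing.
It fails at once if the slate is lifted off the shelf, tipped or dropped (z of slate in the frame of shelf_edge above 0.01 m or z of slate in the frame of shelf_edge below -0.01 m or angle between slate's own z axis and vertical above 0.1 rad).
It fails at once if the robot touches the pot of olives (contact force between any of the arm, the fingers and pot above 0.5 N).
It fails at once if the pot tips, or leaves its place on the slate (angle between pot's own z axis and vertical above 0.2 rad or horizontal distance between pot and slate above 0.07 m or z of pot in the frame of slate above 0.02 m).
It fails at once if the mill, the jar or the dish is moved, lifted or knocked over (distance of any of mill, jar, dish from where it was at the start of the episode above 0.02 m or angle between any of mill, jar, dish's own z axis and vertical above 0.3 rad).
It also fails if it takes over 54 s, if anything falls off the work surface, if the arm or the gripper's body presses on something with over 40 N, if the wrist force passes 120 N, or if a joint passes its speed limit or range.

## Robot

A 6-joint arm with a two-finger parallel gripper is mounted at the origin on the work surface. World frame = base frame: x ahead of the robot, y to its left, z up, the work surface at z = 0. Lengths are in m, angles in rad, forces in N, time in s.
With the tool pointing down it reaches from about 0.3 to 0.875 m from the base axis. Payload 6.4 kg.
Tool frame: the origin (TCP) lies midway between the tips of the shut fingers; the grasp point (between the pads) lies 19 mm behind it; z points along the fingers, y is the direction in which the jaws open and shut (so a half turn about z gives the same grasp; the last joint's range is limited). The gripper opens to 88 mm and grips with 3 to 60 N. Pads are 18 mm wide; open, the fingers measure 123 mm over their backs; the gripper's body (75 mm by 187 mm) begins 45 mm behind the grasp point.
Start: joints at [-1.416, 0.181, 1.607, -0, 1.354, -0.206], TCP at [0.203, -0.538, 0.21] pointing down, gripper open.
Joint ranges: [-2.99, 2.99], [-0.89, 2.07], [0.3, 2.58], [-1.14, 4.28], [0, 2.63], [-3.12, 3.12]. Speed limits (rad/s): [2.57, 2.57, 3.01, 3.14, 3.14, 3.14].

## Interface

Orientations are given as a unit quaternion [x, y, z, w].
In Python, from workcell import arm gives the robot as it stands.
- The arm moves only by the tool move_arm, never from a script. Its arguments are lists of equal length, an entry for each row: "dr": the turn, a rotation vector about the world's x, y, z in degrees, a list of three; "dp": the shift along the world's x, y, z in m, a list of three; "hand": the closure in counts, from 0 (fully open) to 255 (shut). In form: {"dr": [[wx, wy, wz], ...], "dp": [[tx, ty, tz], ...], "hand": [hand, ...]}. A call has 1 to 10 rows; each row is the pose to reach, as a shift and turn from the pose measured when the call began; what a row does not reach only later rows make up. A row lasts 1/8 s, in which the tool goes at most 62.5 mm and 10.7 degrees, less where a joint would pass 70% of its speed; a pose out of reach is approached as far as the arm can. A call with a gripper value outside its range is refused whole. The fingers move at their own pace and stop on an object; the grip force is fixed at half the most. Time passes only in rows, so rows that repeat a pose let the fingers close. It gives the time, the measured TCP pose, the force and the opening at its end, in the units of the state.
- arm.get_state(): the state, without advancing time (a new reading comes with each control period).
- arm.camera(name): name is "side" or "top"; returns a dict with "img" (420x560x3 uint8, blue, green, red), "depth" (420x560 float32, m along the optical axis (not along the pixel's ray), 0 where there is no reading), "fx", "fy", "cx", "cy" (pixels), "origin" and "orientation" of the camera in the world. Camera axes: x right, y down, z forward; pixel columns grow to the right and rows downward; lengths in m; the calibration is good to about 2 mm. A picture is of the moment at which its call begins.
- arm.hand_in(): hands the job in, once; it reports no verdict.
Trained networks look in a picture, given as the dict that the camera call returned (one of the last four; its "shot" number tells which), for a name from the list of things; names that differ only in an ending like _2 or _b are one class to them, and where a whole thing is asked for, a point or a joint stands for the part that bears it (a point fixed in the world has none). Each returns a list of dicts, best first, with "p" (0 to 1); they miss things now and then, are a little off and sometimes report something else, mostly with a low value. They report only what shows in the picture. A call takes as long as a camera call. They do not tell look-alikes from the thing itself.
- arm.masks_of(name, picture): "mask" (420x560 bool, what is visible of it).
- arm.landmark_of(name, picture): "position" ([x, y, z] in m, in world coordinates, good to about 4 mm: a listed point, or the origin of a listed thing).
The state is a dict: "clock": time; "joint_pos": joint angles; "joint_vel": joint speeds; "joint_efforts": joint torques, N m; "position": TCP position; "orientation": TCP orientation; "wrist_force": force on the tool from outside, world axes, zero at the start; "torque": the same for the moment, N m; "opening": finger opening in m.
Only numpy, scipy, OpenCV 4.12 (cv2) and the standard library are available. Lean on these libraries where they do the work, as an engineer would, in place of code of your own. Each camera call takes 0.05 s, during which the arm holds its last target.

## Working session

There is one attempt and no reset: what is moved stays moved. The work goes in short steps, Python scripts to look and compute and a tool call to move; the robot and the scene stay as the last step left them, time stands still between calls to the robot, and variables do not carry over. Pictures are saved under pics/ and viewed, and the job is handed in when it is done.

Besides the shell and the picture viewer there is one more tool, called after "Call:" by a JSON object that holds its "op" and its "data", one argument or row to a line. move_arm: Moves the arm, as the interface text tells. Its arguments: {"type":"object","properties":{"dr":{"type":"array"},"dp":{"type":"array"},"hand":{"type":"array"}},"required":["dr","dp","hand"]}

```bash
mkdir -p pics; cat > h.py <<'E'
import numpy as np, cv2
from scipy.spatial.transform import Rotation as R
from workcell import arm
def w2p(c,p):
    r=R.from_quat(c["orientation"]).as_matrix(); q=(np.array(p)-c["origin"])@r
    return q[0]/q[2]*c["fx"]+c["cx"], q[1]/q[2]*c["fy"]+c["cy"]
def cloud(c):
    d=c["depth"]; v,u=np.mgrid[:d.shape[0],:d.shape[1]]
    p=np.stack([(u-c["cx"])/c["fx"]*d,(v-c["cy"])/c["fy"]*d,d],-1)
    w=p@R.from_quat(c["orientation"]).as_matrix().T+np.array(c["origin"]); w[d==0]=np.nan
    return w
E
python3 - <<'E'
from h import *
s=arm.get_state(); print({k:np.round(v,3) for k,v in s.items()})
for n in("top","side"):
    c=arm.camera(n); cv2.imwrite(f"pics/{n}0.png",c["img"]); print(n,c["origin"],c["orientation"],c["fx"])
    for t in["shelf_edge","slate","pot","bell_top","mill","jar","dish"]:
        for o in arm.landmark_of(t,c): print(t,round(o["p"],2),np.round(o["position"],4),np.round(w2p(c,o["position"])))
E
```

```text
{'clock': np.float64(0.0), 'joint_pos': array([-1.416,  0.181,  1.608, -0.   ,  1.354, -0.206]), 'joint_vel': array([ 0.001,  0.   , -0.001, -0.001,  0.002,  0.   ]), 'joint_efforts': array([-1.0000e-03, -4.3386e+01, -3.4185e+01,  7.0000e-02,  3.9000e-02,
       -0.0000e+00]), 'position': array([ 0.203, -0.537,  0.209]), 'orientation': array([ 0.984,  0.179,  0.   , -0.001]), 'wrist_force': array([ 0.462, -0.589, -0.426]), 'torque': array([-0.001, -0.032,  0.006]), 'opening': np.float64(0.089)}
top [ 0.3103886  -0.00524385  1.81933095] [-0.70116991  0.71134278 -0.03108062  0.03723172] 517.207632219217
shelf_edge 0.97 [0.7042 0.1007 0.1426] [260. 148.]
shelf_edge 0.44 [ 0.5749 -0.1359  0.2054] [334. 183.]
slate 0.68 [0.6051 0.0744 0.1398] [269. 178.]
slate 0.18 [0.4129 0.3781 0.1375] [176. 238.]
pot 0.55 [0.6227 0.0463 0.1468] [277. 172.]
bell_top 0.37 [0.6087 0.0775 0.1402] [268. 177.]
bell_top 0.36 [ 0.5751 -0.1332  0.2081] [334. 183.]
mill 0.58 [0.51   0.2954 0.1383] [202. 208.]
jar 0.76 [ 0.5108 -0.2661  0.1386] [373. 205.]
dish 0.83 [0.41   0.3812 0.1377] [175. 239.]
dish 0.75 [0.2662 0.363  0.0054] [189. 282.]
dish 0.68 [0.289  0.2327 0.002 ] [226. 275.]
side [-0.13915607  0.82834622  0.89486737] [-0.29586841  0.8353958  -0.43961383  0.14599801] 511.6916832642984
shelf_edge 0.91 [0.7077 0.1015 0.1437] [201. 198.]
shelf_edge 0.45 [0.6084 0.0707 0.1354] [237. 210.]
slate 0.92 [0.607  0.0743 0.1365] [237. 210.]
pot 0.95 [0.6289 0.0453 0.1483] [238. 198.]
bell_top 0.49 [ 0.578  -0.1393  0.2059] [298. 158.]
mill 0.68 [0.5128 0.3011 0.1382] [197. 273.]
jar 0.9 [ 0.5072 -0.2625  0.1386] [343. 170.]
dish 0.96 [0.4114 0.3778 0.1419] [204. 315.]
dish 0.69 [ 0.292   0.2337 -0.0004] [295. 348.]
dish 0.58 [ 0.2639  0.3673 -0.003 ] [265. 398.]
```

View pics/top0.png

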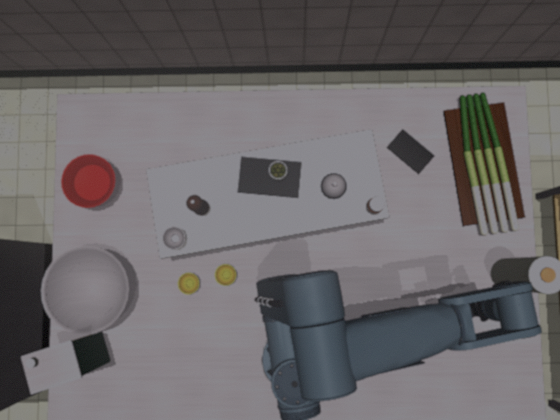

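View pics/side0.png

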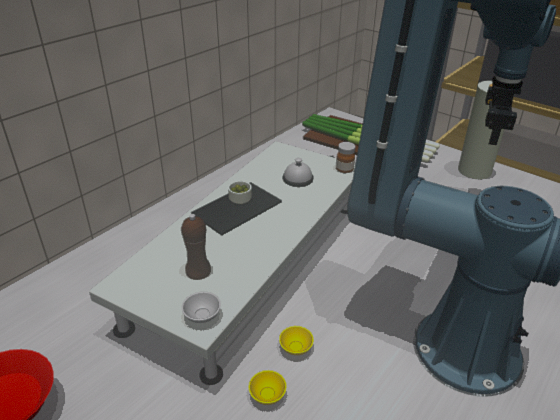

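```bash
cat > m.py <<'E'
from h import *
def measure(tag):
    c=arm.camera("top"); W=cloud(c); im=c["img"]
    X,Y,Z=W[...,0],W[...,1],W[...,2]
    # shelf far edge
    top=(abs(Z-.14)<.006)
    xs=[];ys=[]
    for y0 in np.arange(-.22,.42,.01):
        m=(abs(Y-y0)<.005)&(abs(Z-.143)<.012)&(X>.35)
        if m.sum()>5: xs.append(np.nanmax(X[m])); ys.append(y0)
    return c,W
E
python3 - <<'E'
from h import *
c=arm.camera("top"); np.savez("top.npz",**{k:v for k,v in c.items()})
z=cv2.resize(c["img"][120:260,150:410],None,fx=3,fy=3,interpolation=cv2.INTER_CUBIC); cv2.imwrite("pics/z0.png",z)
W=cloud(c); 
for o in arm.masks_of("slate",c):
    m=o["mask"]; v,u=np.nonzero(m); p=W[m]; print(o["p"],m.sum(),u.min(),u.max(),v.min(),v.max(),np.nanmedian(p,0))
    r=cv2.minAreaRect(p[~np.isnan(p[:,0])][:,:2].astype(np.float32)); print(r)
for x in (150,170,190,210,230,250): print(x, np.round(W[x,190:400:15,2],3))
E
```

```text
0.61 2013 238 301 156 196 [0.60227722 0.08647871 0.14767646]
((0.6097509860992432, 0.07415148615837097), (0.20537951588630676, 0.12782683968544006), 84.4054183959961)
0.61 1072 387 433 130 173 [ 0.71684024 -0.4234769   0.00562703]
((0.7169727683067322, -0.42335593700408936), (0.1542864888906479, 0.09549368917942047), 48.53450012207031)
150 [-0.004 -0.004  0.002  0.002  0.004  0.139  0.135  0.145  0.147  0.144
  0.141  0.146  0.143 -0.001]
170 [0.141 0.145 0.139 0.134 0.144 0.149 0.178 0.148 0.143 0.142 0.147 0.144
 0.146 0.006]
190 [0.135 0.142 0.139 0.132 0.15  0.145 0.146 0.151 0.14  0.165 0.182 0.139
 0.141 0.005]
210 [0.133 0.159 0.139 0.134 0.139 0.136 0.148 0.141 0.142 0.147 0.145 0.136
 0.188 0.143]
230 [ 0.137  0.141  0.141  0.136  0.141  0.143  0.14   0.138  0.14  -0.001
 -0.001  0.008  0.001 -0.001]
250 [ 0.141  0.137 -0.001 -0.     0.001 -0.007 -0.008  0.001  0.    -0.001
 -0.005  0.     0.003 -0.003]
```

View pics/z0.png

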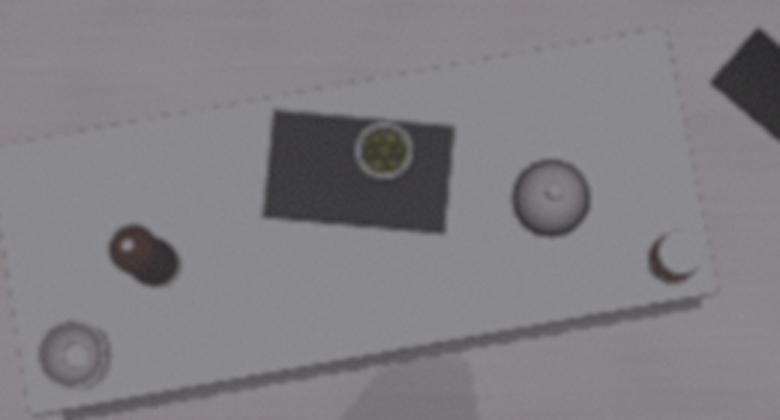

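The slate is the dark board on the shelf at top pixel (269,177), with the pot at (278,170). The smaller dark board at (410,151) lies on the table and isn't the one meant. The bell is at (334,185), the mill at (200,208), the jar at (375,205) and the steel dish at (175,238). Next I'll measure the frames precisely.

```bash
cat > m.py <<'E'
from h import *
def ray(c,uv,z):
    uv=np.atleast_2d(uv); d=np.c_[(uv[:,0]-c["cx"])/c["fx"],(uv[:,1]-c["cy"])/c["fy"],np.ones(len(uv))]@R.from_quat(c["orientation"]).as_matrix().T
    o=np.array(c["origin"]); return o+d*((z-o[2])/d[:,2])[:,None]
def rect(p):
    (cx,cy),(w,h),a=cv2.minAreaRect(p[:,:2].astype(np.float32))
    if w<h: a+=90; w,h=h,w   # a = direction of long axis
    a=a-90; a=(a+90)%180-90  # x axis direction
    return np.array([cx,cy]),w,h,a
def measure(c,verbose=True):
    W=cloud(c); up=((W[...,2]>.09)&(W[...,2]<.2)).astype(np.uint8)
    up=cv2.morphologyEx(cv2.medianBlur(up,5),cv2.MORPH_OPEN,np.ones((9,9)))
    n,l,st,_=cv2.connectedComponentsWithStats(up); 
    i=l[185,310] if l[185,310] else 1+np.argmax(st[1:,4])
    v,u=np.nonzero(l==i); S=rect(ray(c,np.c_[u,v],.14))
    g=cv2.cvtColor(c["img"],cv2.COLOR_BGR2GRAY)
    m=arm.masks_of("slate",c); out=[]
    for o in m:
        v,u=np.nonzero(o["mask"]); p=np.nanmedian(W[o["mask"]],0)
        if p[2]<.1 : continue
        cm=cv2.dilate(o["mask"].astype(np.uint8),np.ones((7,7)))
        dk=(cm>0)&(g<(95)); 
        out.append((o["p"],rect(ray(c,np.c_[u,v],.148))))
    return S,out,g
E
python3 - <<'E'
from m import *
c=arm.camera("top")
S,o,g=measure(c); print(S,o)
print(g[178,225:315]); print(g[140:205,255])
E
```

```text
(array([0.55536807, 0.08167264]), 0.7584397792816162, 0.3008905053138733, 9.319750785827637) [(0.68, (array([0.60783958, 0.07285264]), 0.1993948519229889, 0.11981651932001114, -6.03131103515625))]
[136 139 137 138 137 137 138 138 138 139 138 137 137 122  87  62  59  61
  60  60  62  60  61  61  59  59  58  58  59  60  60  61  63  59  59  59
  62  58  58  60  59  61  61  59  60  61  61  76  86  93 103 105 106 108
 110 109  97  88  72  61  58  57  59  60  59  60  60  61  61  61  63  62
  59  65  86 117 134 138 138 138 138 138 137 136 137 137 138 137 138 138]
[137 135 133 133 135 134 135 135 129 125 132 138 137 137 136 137 133 112
  82  58  59  59  60  62  60  57  59  59  61  59  59  58  60  61  59  60
  61  60  60  60  60  61  60  61  59  59  59  63  61  62  60  63  60  79
 111 132 136 138 137 137 137 137 138 137 137]
```

Call:
{"op": "move_arm", "data": {
  "dr": [
    [0,0,0],
    [0,0,0],
    [0,0,0],
    [0,0,-3],
    [0,0,-6],
    [0,0,-9],
    [0,0,-11.3],
    [0,0,-11.3],
    [0,0,-11.3],
    [0,0,-11.3]
  ],
  "dp": [
    [0,0,0.05],
    [0,0,0.1],
    [0,0,0.15],
    [0.025,0.05,0.15],
    [0.05,0.1,0.15],
    [0.075,0.15,0.15],
    [0.1,0.2,0.15],
    [0.125,0.25,0.15],
    [0.15,0.3,0.15],
    [0.17,0.345,0.15]
  ],
  "hand": [0,0,0,0,0,0,0,0,0,0]
}}

```text
clock: 2.25
position: [0.3736, -0.1912, 0.3606]
orientation: [0.997, 0.082, 0.0, 0.0]
wrist_force: [0.5, -0.6, -0.3]
opening: 0.0879
```

Call:
{"op": "move_arm", "data": {
  "dr": [
    [0,0,0],
    [0,0,0],
    [0,0,0],
    [0,0,0],
    [0,0,0],
    [0,0,0],
    [0,0,0],
    [0,0,0],
    [0,0,0],
    [0,0,0]
  ],
  "dp": [
    [0.025,0.05,0],
    [0.05,0.1,0],
    [0.075,0.15,0],
    [0.1,0.2,0],
    [0.12,0.245,0],
    [0.12,0.245,0],
    [0.12,0.245,-0.05],
    [0.12,0.245,-0.1],
    [0.12,0.245,-0.15],
    [0.12,0.245,-0.18]
  ],
  "hand": [0,0,0,0,0,0,0,0,0,0]
}}

```text
clock: 3.5
position: [0.4919, 0.053, 0.178]
orientation: [0.997, 0.081, -0.001, 0.0]
wrist_force: [-0.4, 0.6, 0.2]
opening: 0.0882
```

```bash
python3 - <<'E'
from h import *
s=arm.get_state(); print(s["position"],s["orientation"],s["wrist_force"])
for n in("top","side"):
    c=arm.camera(n); cv2.imwrite(f"pics/{n}1.png",cv2.resize(c["img"][100:300,130:400],None,fx=2.8,fy=2.8))
E
```

```text
[0.49191631 0.05296841 0.17804558] [ 9.96686227e-01  8.13339423e-02 -1.15218356e-03  1.62167014e-04] [-0.39513554  0.57793486  0.2056354 ]
```

View pics/side1.png

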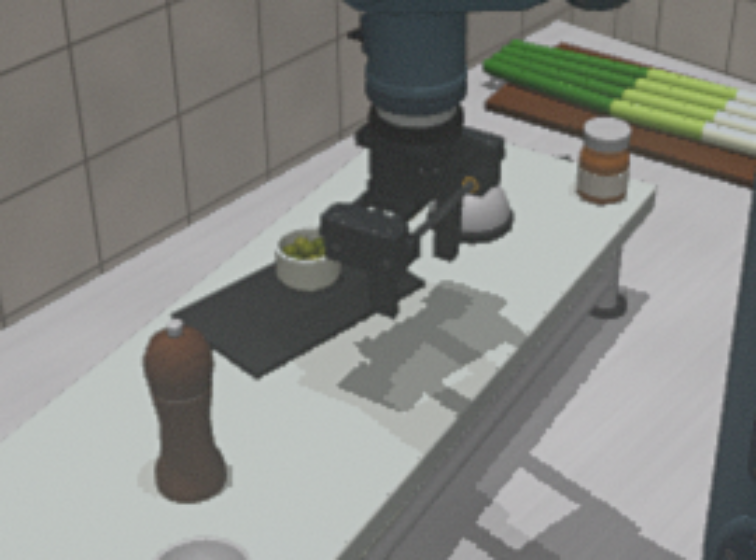

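View pics/top1.png

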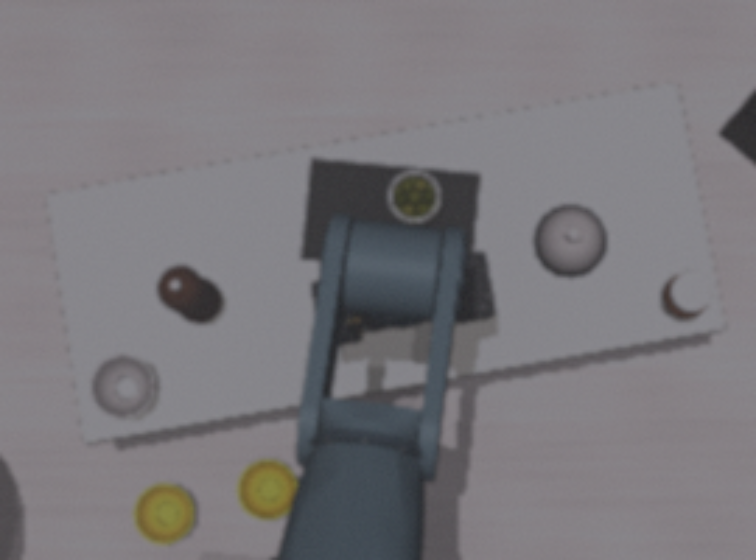

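Call:
{"op": "move_arm", "data": {
  "dr": [
    [0,0,0],
    [0,0,0],
    [0,0,0],
    [0,0,0],
    [0,0,0]
  ],
  "dp": [
    [0,0,-0.01],
    [0,0,-0.02],
    [0,0,-0.028],
    [0,0,-0.032],
    [0,0,-0.034]
  ],
  "hand": [0,0,0,0,0]
}}

```text
clock: 4.22
position: [0.4907, 0.0532, 0.1431]
orientation: [0.997, 0.081, -0.003, -0.0]
wrist_force: [0.5, 0.5, -0.1]
opening: 0.0882
```

```bash
python3 - <<'E'
from h import *
s=arm.get_state(); print(s["position"],s["orientation"],s["wrist_force"])
c=arm.camera("side"); cv2.imwrite(f"pics/side2.png",cv2.resize(c["img"][150:250,190:330],None,fx=5,fy=5,interpolation=cv2.INTER_CUBIC))
s=arm.get_state(); print(s["position"],s["orientation"],s["wrist_force"])
E
```

```text
[0.49073866 0.05323939 0.14309955] [ 9.96678981e-01  8.13723438e-02 -3.07857847e-03 -2.71499257e-04] [ 0.50526484  0.48388538 -0.11176102]
[0.49063836 0.05325507 0.14294836] [ 9.96680314e-01  8.13517509e-02 -3.18555940e-03 -3.10792515e-04] [ 0.06373186  0.07225929 -0.56365161]
```

View pics/side2.png

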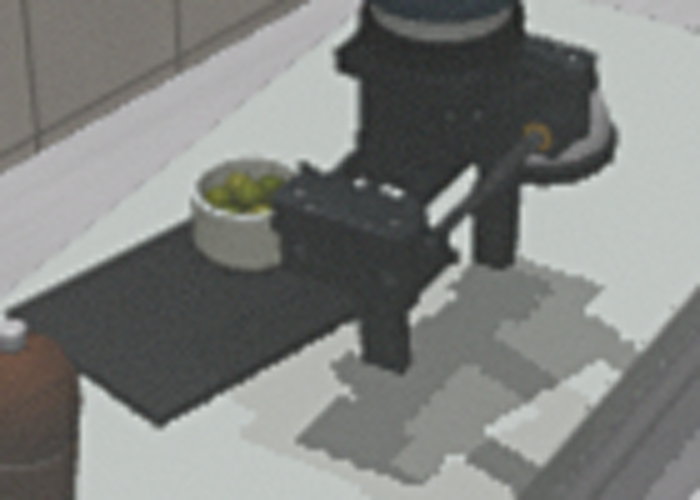

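Call:
{"op": "move_arm", "data": {
  "dr": [
    [0,0,0],
    [0,0,0],
    [0,0,0],
    [0,0,0],
    [0,0,0],
    [0,0,0],
    [0,0,0],
    [0,0,0],
    [0,0,0],
    [0,0,0]
  ],
  "dp": [
    [0.005,0.001,0.0005],
    [0.01,0.0016,0.0005],
    [0.015,0.0025,0.0005],
    [0.02,0.0032,0.0005],
    [0.025,0.004,0.0005],
    [0.03,0.005,0.0005],
    [0.035,0.0057,0.0005],
    [0.04,0.0065,0.0005],
    [0.045,0.0073,0.0005],
    [0.05,0.008,0.0005]
  ],
  "hand": [0,0,0,0,0,0,0,0,0,0]
}}

```text
clock: 5.52
position: [0.541, 0.0613, 0.1434]
orientation: [0.997, 0.081, -0.003, -0.0]
wrist_force: [0.6, 0.6, 0.8]
opening: 0.0883
```

```bash
cat > look.py <<'E'
import sys
from m import *
t=sys.argv[1]
s=arm.get_state(); print(s["clock"],s["position"],s["orientation"],s["wrist_force"])
for n in ("top","side"):
    c=arm.camera(n); z=c["img"][100:300,130:400] if n=="top" else c["img"][150:250,160:330]
    cv2.imwrite(f"pics/{n}{t}.png",cv2.resize(z,None,fx=2.9 if n=="top" else 4.5,fy=2.9 if n=="top" else 4.5,interpolation=cv2.INTER_CUBIC))
    E=np.array([.7034,.106]); a=np.radians(9.32); nn=np.array([np.cos(a),np.sin(a)]); tt=np.array([-nn[1],nn[0]])
    for k in("slate","pot"):
        for o in arm.landmark_of(k,c)[:1]: d=np.array(o["position"][:2])-E; print(n,k,round(o["p"],2),"shelf xy",round(d@nn,4),round(d@tt,4),round(o["position"][2],3))
E
python3 look.py 3
```

```text
5.525 [0.54098092 0.06129943 0.14343853] [ 9.96680081e-01  8.13549901e-02 -3.17688110e-03 -2.99874030e-04] [0.56220257 0.62251454 0.84931988]
top slate 0.63 shelf xy -0.0681 -0.5225 0.005
top pot 0.36 shelf xy -0.086 -0.0484 0.147
side slate 0.71 shelf xy -0.102 -0.0164 0.138
side pot 0.59 shelf xy -0.0854 -0.0497 0.148
```

View pics/side3.png

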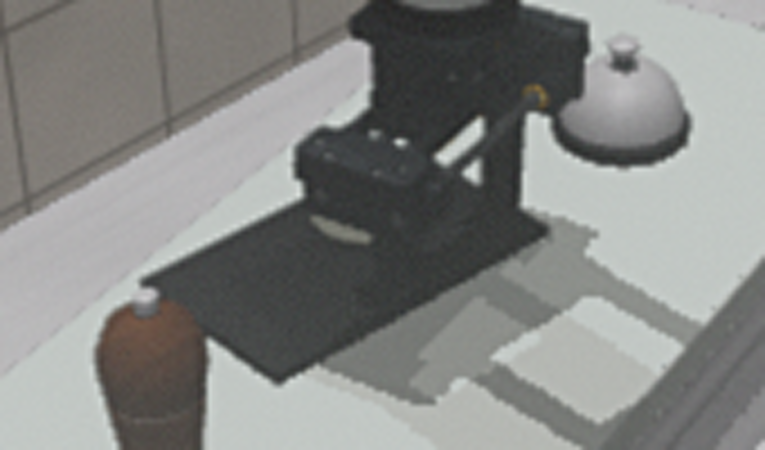

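View pics/top3.png

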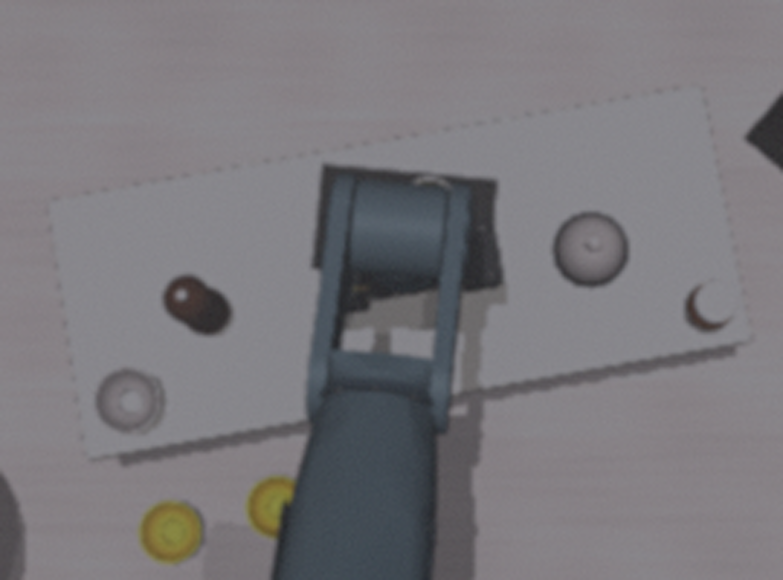

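The fingers moved without touching the slate: it hasn't shifted and the force is near zero. The tips probably retract when the gripper is open and are passing above it. I'll back off and measure the tip height.

Call:
{"op": "move_arm", "data": {
  "dr": [
    [0,0,0],
    [0,0,0],
    [0,0,0],
    [0,0,0],
    [0,0,0],
    [0,0,0]
  ],
  "dp": [
    [-0.01,-0.0016,0.002],
    [-0.02,-0.0032,0.002],
    [-0.03,-0.005,0.002],
    [-0.04,-0.0065,0.002],
    [-0.05,-0.008,0.001],
    [-0.055,-0.009,0]
  ],
  "hand": [0,0,0,0,0,0]
}}

```text
clock: 6.58
position: [0.4848, 0.0522, 0.1433]
orientation: [0.997, 0.081, -0.003, -0.0]
wrist_force: [1.3, 0.4, 1.2]
opening: 0.0881
```

```bash
python3 - <<'E'
from h import *
s=arm.get_state(); print(s["position"],s["orientation"],s["wrist_force"])
c=arm.camera("side"); W=cloud(c)
a=np.radians(9.32); n=np.array([np.cos(a),np.sin(a)]); t=np.array([-n[1],n[0]])
d=W[...,:2]-s["position"][:2]; X=d@n; Y=d@t; Z=W[...,2]
for k in range(40,70,4):
    m=(abs(Y-k/1000)<.002)&(abs(X)<.025)&(Z>.146)&(Z<.2)
    if m.sum(): print(k,m.sum(),np.percentile(Z[m],[0,5,20,50]),np.percentile(X[m],[0,5,50,95,100]))
cv2.imwrite("pics/side4.png",cv2.resize(c["img"][150:250,190:330],None,fx=5,fy=5,interpolation=cv2.INTER_CUBIC))
# project predicted tip points
for z in (.143,.148,.153,.158): 
    p=np.r_[s["position"][:2]+t*.052-n*.009,z]; u=w2p(c,p); print(z,(u[0]-190)*5,(u[1]-150)*5)
E
```

```text
[0.48478519 0.05219774 0.14334911] [ 9.96682579e-01  8.13200900e-02 -3.28281106e-03 -3.21294277e-04] [1.30703349 0.41447699 1.23084651]
48 8 [0.17541264 0.17634619 0.17945181 0.18695188] [-0.01048876 -0.01039082 -0.00872431 -0.00843031 -0.00837218]
52 9 [0.1461688  0.1571568  0.17397529 0.18269804] [-0.0226076  -0.01810887 -0.00956457  0.00010304  0.00633777]
56 28 [0.17514656 0.17760917 0.18037895 0.18399819] [-0.0123674  -0.01127826 -0.0029409   0.00958901  0.01108722]
60 31 [0.17960306 0.18031404 0.18521222 0.19256743] [-0.01122755 -0.01077191 -0.00026707  0.00869889  0.0088162 ]
64 2 [0.19374606 0.19377859 0.19387619 0.19407139] [-0.00519653 -0.00502213 -0.00345258 -0.00188303 -0.00170864]
0.143 410.00834879942886 426.1166527376014
0.148 410.00700960775447 417.7730888848304
0.153 410.0056640454446 409.389834071426
0.158 410.00431206693264 400.9666044028083
```

View pics/side4.png

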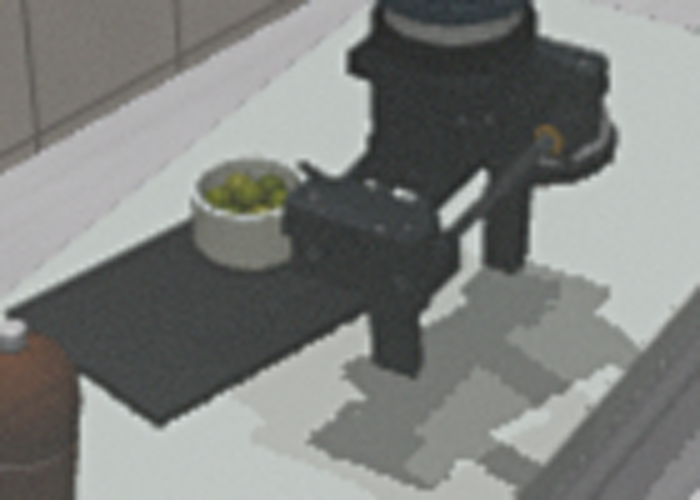

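Call:
{"op": "move_arm", "data": {
  "dr": [
    [0,0,0],
    [0,0,0],
    [0,0,0],
    [0,0,0],
    [0,0,0],
    [0,0,0]
  ],
  "dp": [
    [0,0,0.004],
    [0,0,0.004],
    [0,0,0.004],
    [0,0,0.004],
    [0,0,0.004],
    [0,0,0.004]
  ],
  "hand": [100,100,100,100,100,100]
}}

```text
clock: 7.38
position: [0.4844, 0.0522, 0.147]
orientation: [0.997, 0.081, -0.004, -0.0]
wrist_force: [-0.1, -0.3, -0.0]
opening: 0.0534
```

```bash
cat > tip.py <<'E'
import sys
from h import *
s=arm.get_state(); print(s["clock"],s["position"],s["wrist_force"],s["opening"])
c=arm.camera("side"); W=cloud(c)
a=np.radians(9.32); n=np.array([np.cos(a),np.sin(a)]); t=np.array([-n[1],n[0]])
d=W[...,:2]-s["position"][:2]; X=d@n; Y=d@t; Z=W[...,2]
for k in range(12,72,4):
    m=(abs(Y-k/1000)<.002)&(abs(X)<.025)&(Z>.146)&(Z<.25)
    if m.sum(): print(k,m.sum(),np.percentile(Z[m],[0,5,20,50]),np.percentile(X[m],[0,5,50,95,100]))
cv2.imwrite(f"pics/tip{sys.argv[1]}.png",cv2.resize(c["img"][150:250,190:330],None,fx=5,fy=5,interpolation=cv2.INTER_CUBIC))
h=s["opening"]/2
for z in (.143,.153,.163,.173): 
    p=np.r_[s["position"][:2]+t*(h+.009)-n*.009,z]; u=w2p(c,p); print(z,(u[0]-190)*5,(u[1]-150)*5)
E
python3 tip.py 5
```

```text
7.375 [0.48435083 0.05220239 0.14702256] [-0.05092262 -0.28541828 -0.04317999] 0.053426074043414554
28 6 [0.17930939 0.18040502 0.18369191 0.19193623] [-0.00896002 -0.0088951  -0.00851979 -0.00805249 -0.00795632]
32 9 [0.18537842 0.18702426 0.1940535  0.20601916] [-0.01112726 -0.01110546 -0.00956888 -0.009139   -0.00912545]
36 13 [0.17729135 0.17766647 0.17947688 0.18996114] [-0.01079532 -0.01077945 -0.01019858  0.00127213  0.00605025]
40 45 [0.18161365 0.18186971 0.18592125 0.19077044] [-0.01164967 -0.01151427 -0.00191846  0.00887016  0.00958038]
44 24 [0.18902605 0.19324022 0.19659161 0.20040972] [-0.01263375 -0.01203513 -0.00184248  0.00769874  0.00779507]
48 1 [0.20839544 0.20839544 0.20839544 0.20839544] [0.00285088 0.00285088 0.00285088 0.00285088 0.00285088]
60 1 [0.24806233 0.24806233 0.24806233 0.24806233] [-0.02337852 -0.02337852 -0.02337852 -0.02337852 -0.02337852]
68 1 [0.14649936 0.14649936 0.14649936 0.14649936] [0.0158723 0.0158723 0.0158723 0.0158723 0.0158723]
0.143 428.1078451795071 408.0738190485432
0.153 428.19046763873047 391.42109116982954
0.163 428.27387238926065 374.61069085698864
0.173 428.35807059435837 357.64036813183293
```

View pics/tip5.png

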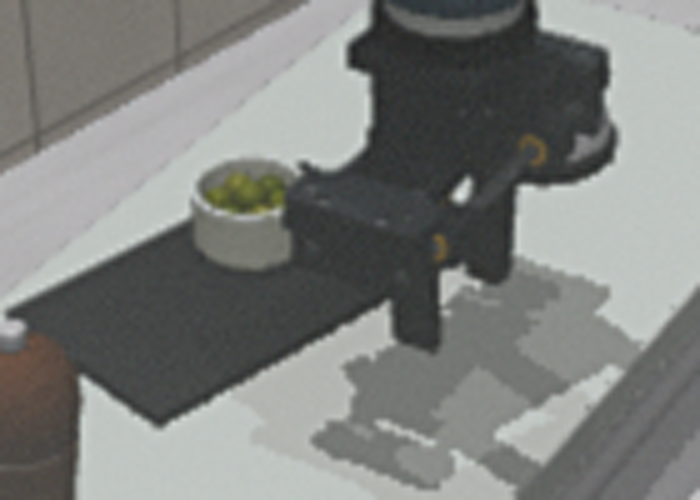

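Call:
{"op": "move_arm", "data": {
  "dr": [
    [0,0,0],
    [0,0,0],
    [0,0,0],
    [0,0,0],
    [0,0,0],
    [0,0,0]
  ],
  "dp": [
    [0,0,0],
    [0,0,0],
    [0,0,0],
    [0,0,0],
    [0,0,0],
    [0,0,0]
  ],
  "hand": [255,255,255,255,255,255]
}}

```text
clock: 8.18
position: [0.4844, 0.0522, 0.1471]
orientation: [0.997, 0.081, -0.004, -0.0]
wrist_force: [0.1, -0.6, -1.1]
opening: 0.0006
```

```bash
python3 tip.py 6
```

```text
8.175 [0.48438328 0.05219476 0.1470584 ] [ 0.13767783 -0.62896637 -1.06488077] 0.0005677878880112486
12 33 [0.17990213 0.18031932 0.18544363 0.18895549] [-0.01217233 -0.01154775 -0.00915763  0.00380855  0.00671677]
16 49 [0.18347605 0.18522282 0.19408339 0.20583084] [-0.01144608 -0.01123645 -0.0053674   0.00175212  0.00389576]
20 11 [0.20184343 0.20207485 0.20741381 0.22019365] [-0.0116376  -0.01123183 -0.00835163 -0.00100172  0.00043835]
32 1 [0.24778236 0.24778236 0.24778236 0.24778236] [-0.02292736 -0.02292736 -0.02292736 -0.02292736 -0.02292736]
0.143 455.5940732187909 378.9033483055343
0.153 455.80291668123493 362.37352166285245
0.163 456.01370672473763 345.68962437284824
0.173 456.22647069216754 328.8494922649646
```

View pics/tip6.png

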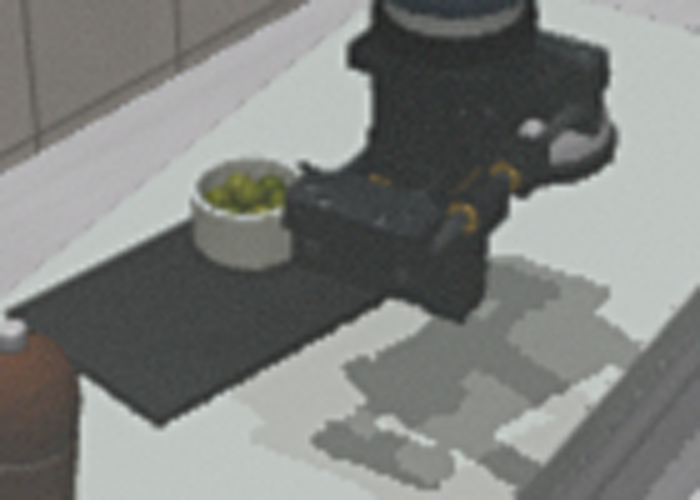

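```bash
python3 - <<'E'
from h import *
s=arm.get_state()
c=arm.camera("side"); W=cloud(c)
a=np.radians(9.32); n=np.array([np.cos(a),np.sin(a)]); t=np.array([-n[1],n[0]])
d=W[...,:2]-s["position"][:2]; X=d@n; Y=d@t; Z=W[...,2]
for k in range(0,110,6):
    m=(abs(Y-k/1000)<.003)&(abs(X)<.06)&(Z>.16)&(Z<.4)
    if m.sum(): print(k,m.sum(),np.round(np.percentile(Z[m],[0,2,10,50,98]),3),np.round(np.percentile(X[m],[0,5,50,95,100]),3))
for p in [(.0375,.0935),(-.0375,.0935),(.0375,-.0935)]:
  for z in (.18,.211,.243):
    u=w2p(c,np.r_[s["position"][:2]+n*p[0]+t*p[1],z]); print(p,z,(u[0]-190)*5,(u[1]-150)*5)
print(R.from_quat(s["orientation"]).as_matrix().round(3), s["joint_pos"])
E
```

```text
0 71 [0.18  0.182 0.195 0.325 0.394] [-0.04  -0.038 -0.03  -0.008 -0.008]
6 95 [0.175 0.181 0.207 0.333 0.398] [-0.039 -0.038 -0.031 -0.009  0.035]
12 150 [0.18  0.183 0.191 0.297 0.396] [-0.039 -0.036 -0.027 -0.     0.035]
18 183 [0.184 0.191 0.204 0.333 0.397] [-0.037 -0.035 -0.025  0.002  0.038]
24 166 [0.208 0.252 0.266 0.347 0.398] [-0.035 -0.033 -0.025  0.03   0.034]
30 312 [0.245 0.248 0.261 0.345 0.399] [-0.035 -0.032 -0.018  0.026  0.033]
36 443 [0.253 0.26  0.295 0.361 0.398] [-0.035 -0.026 -0.004  0.019  0.034]
42 371 [0.257 0.273 0.285 0.314 0.381] [-0.034 -0.024 -0.     0.021  0.032]
48 72 [0.254 0.257 0.26  0.282 0.287] [-0.028 -0.026 -0.003  0.017  0.024]
54 26 [0.256 0.256 0.259 0.282 0.287] [-0.027 -0.025 -0.021  0.019  0.023]
60 16 [0.255 0.256 0.258 0.283 0.287] [-0.027 -0.027 -0.019  0.021  0.021]
66 40 [0.256 0.257 0.282 0.284 0.287] [-0.03  -0.027 -0.006  0.028  0.03 ]
72 41 [0.275 0.279 0.283 0.285 0.287] [-0.035 -0.033 -0.005  0.027  0.033]
78 56 [0.275 0.279 0.283 0.284 0.286] [-0.036 -0.033 -0.005  0.028  0.034]
84 217 [0.241 0.242 0.244 0.254 0.286] [-0.036
[... 194 characters left out ...]
35) 0.18 277.2559625633622 379.85805325345495
(0.0375, 0.0935) 0.211 275.21336765733497 325.2763484969232
(0.0375, 0.0935) 0.243 273.03817574605347 267.15142008354394
(-0.0375, 0.0935) 0.18 418.4450000508801 431.5583384754987
(-0.0375, 0.0935) 0.211 418.5687682313548 376.36214345742235
(-0.0375, 0.0935) 0.243 418.7006783849404 317.5349187681712
(0.0375, -0.0935) 0.18 476.97573691224363 187.84647808826776
(0.0375, -0.0935) 0.211 477.8867493770352 136.33726188366282
(0.0375, -0.0935) 0.243 478.8537457135368 81.66268245591127
[[ 0.987  0.162 -0.007]
 [ 0.162 -0.987  0.   ]
 [-0.007 -0.001 -1.   ]] [-1.36225116e-01  5.81242544e-02  1.87859980e+00 -9.83315809e-04
  1.21221688e+00  1.27197969e+00]
```

The camera puts the whole gripper about 32 mm higher than the reported TCP z: shut tips at 0.180 against 0.147, and body bottom at 0.243. The x and y values agree. I'll lower in steps and find the shelf by touch.

Call:
{"op": "move_arm", "data": {
  "dr": [
    [0,0,0],
    [0,0,0],
    [0,0,0],
    [0,0,0],
    [0,0,0],
    [0,0,0],
    [0,0,0]
  ],
  "dp": [
    [0,0,0],
    [0,0,0],
    [0,0,-0.01],
    [0,0,-0.02],
    [0,0,-0.028],
    [0,0,-0.031],
    [0,0,-0.031]
  ],
  "hand": [0,0,0,0,0,0,0]
}}

```text
clock: 9.15
position: [0.4843, 0.0522, 0.1158]
orientation: [0.997, 0.081, -0.004, -0.0]
wrist_force: [-0.3, -0.4, 0.0]
opening: 0.0681
```

```bash
python3 tip.py 7
```

```text
9.15 [0.48427691 0.05222325 0.11579789] [-0.27066429 -0.35804382  0.04440309] 0.06809976238897626
12 7 [0.2257114  0.22630547 0.22780585 0.22854602] [-0.02499089 -0.0249866  -0.02292033 -0.02106305 -0.02080666]
16 4 [0.22822481 0.22824041 0.2282872  0.23584812] [-0.02482726 -0.02451928 -0.02274021 -0.02169365 -0.02151494]
20 5 [0.22670846 0.22682899 0.22719058 0.22805352] [-0.02463745 -0.02415717 -0.02214218 -0.02004231 -0.01974099]
24 4 [0.22385076 0.22404988 0.22464723 0.22661563] [-0.02463921 -0.02446375 -0.002554    0.02101239  0.0214802 ]
28 7 [0.2260905  0.22659494 0.22787527 0.2287387 ] [-0.02436418 -0.02425955 -0.02086532  0.02266926  0.02348968]
32 6 [0.22776034 0.22787999 0.22823894 0.23722222] [-0.0247709  -0.02446823 -0.0227406  -0.02128332 -0.02096092]
36 11 [0.14984338 0.15283685 0.15587397 0.16514895] [-0.02252368 -0.02204488 -0.00986461 -0.0082932  -0.00756388]
40 10 [0.15281153 0.1581529  0.16583602 0.20339583] [-0.02288592 -0.02215405 -0.01441764 -0.0095564  -0.00934939]
44 28 [0.14656296 0.14692072 0.15615724 0.23752571] [-0.02472395 -0.0232401  -0.00943421  0.01717171  0.0218267 ]
48 75 [0.15116542 0.15290931 0.15820604 0.16953986] [-0.02399064 -0.0219976  -0.00046951  0.00992318  0.01545933]
52 25 [0.15324039 0.15859382 0.16348867 0.17440644] [-0.02234032 -0.01951521 -0.00488492  0.01550669  0.01745115]
56 1 [0.24935697 0.24935697 0.24935697 0.24935697] [-0.02228552 -0.02228552 -0.02228552 -0.02228552 -0.02228552]
64 2 [0.14625431 0.15142234 0.16692641 0.19793456] [0.00603603 0.00674365 0.01311225 0.01948084 0.02018847]
68 1 [0.14620228 0.14620228 0.14620228 0.14620228] [0.01011613 0.01011613 0.01011613 0.01011613 0.01011613]
0.143 420.404299802656 416.4077278408925
0.153 420.4508296634731 399.72068897180463
0.163 420.4978020417744 382.8749497255001
0.173 420.5452232804984 365.8682353294128
```

View pics/tip7.png

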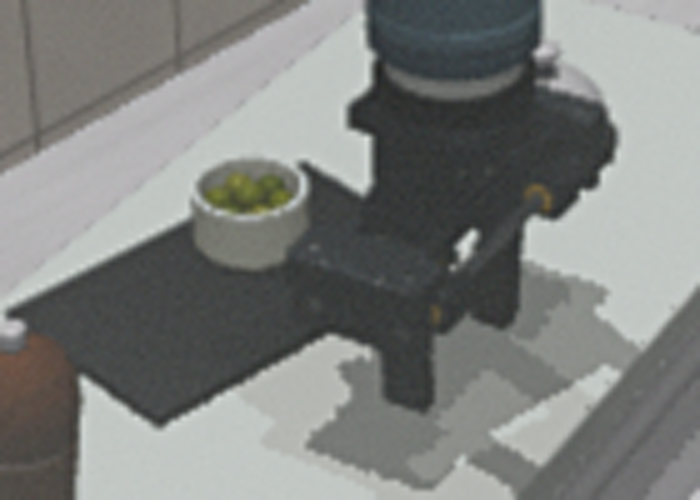

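Call:
{"op": "move_arm", "data": {
  "dr": [
    [0,0,0],
    [0,0,0],
    [0,0,0],
    [0,0,0],
    [0,0,0]
  ],
  "dp": [
    [0,0,-0.001],
    [0,0,-0.002],
    [0,0,-0.003],
    [0,0,-0.004],
    [0,0,-0.005]
  ],
  "hand": [0,0,0,0,0]
}}

```text
clock: 9.82
position: [0.4846, 0.0522, 0.112]
orientation: [0.997, 0.081, -0.004, -0.0]
wrist_force: [-6.9, 1.6, 14.5]
opening: 0.0881
```

Call:
{"op": "move_arm", "data": {
  "dr": [
    [0,0,0],
    [0,0,0]
  ],
  "dp": [
    [0,0,-0.001],
    [0,0,-0.001]
  ],
  "hand": [0,0]
}}

```text
clock: 10.07
position: [0.4846, 0.0522, 0.112]
orientation: [0.997, 0.081, -0.004, -0.0]
wrist_force: [-3.9, 1.2, 9.4]
opening: 0.0881
```

Shelf contact comes at a reported TCP z of 0.112, so the offset is 28 mm. I'll raise 3 mm and push.

Call:
{"op": "move_arm", "data": {
  "dr": [
    [0,0,0],
    [0,0,0],
    [0,0,0],
    [0,0,0],
    [0,0,0],
    [0,0,0],
    [0,0,0],
    [0,0,0],
    [0,0,0],
    [0,0,0]
  ],
  "dp": [
    [0,0,0.003],
    [0,0,0.003],
    [0.005,0.001,0.003],
    [0.01,0.0016,0.003],
    [0.015,0.0025,0.003],
    [0.02,0.0032,0.003],
    [0.025,0.004,0.003],
    [0.03,0.005,0.003],
    [0.035,0.0057,0.003],
    [0.04,0.0065,0.003]
  ],
  "hand": [0,0,0,0,0,0,0,0,0,0]
}}

```text
clock: 11.32
position: [0.524, 0.0584, 0.1148]
orientation: [0.997, 0.081, -0.005, 0.0]
wrist_force: [-4.9, -2.6, 2.6]
opening: 0.0881
```

```bash
python3 look.py 8
```

```text
11.325 [0.52404652 0.05844919 0.11479969] [ 9.96679893e-01  8.12798861e-02 -4.77119023e-03  8.69540096e-05] [-4.8973034  -2.57820954  2.58806587]
top slate 0.92 shelf xy -0.0699 -0.5225 0.004
top pot 0.54 shelf xy -0.0861 -0.0505 0.145
side slate 0.56 shelf xy -0.0969 -0.0154 0.136
side pot 0.72 shelf xy -0.0853 -0.0472 0.149
```

View pics/side8.png

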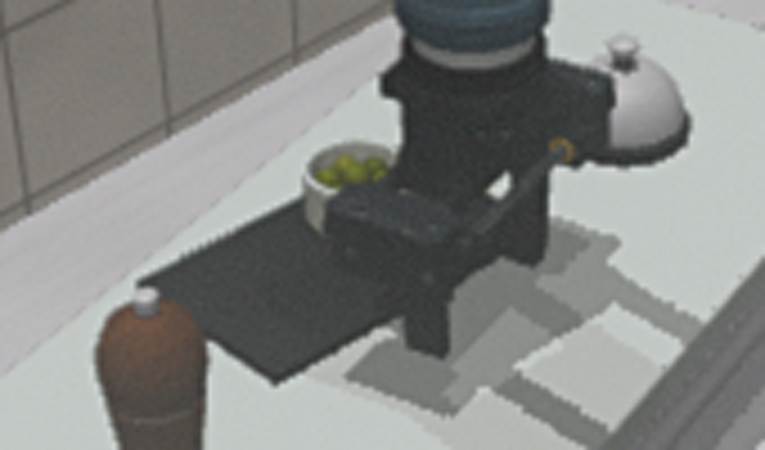

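Call:
{"op": "move_arm", "data": {
  "dr": [
    [0,0,0],
    [0,0,0],
    [0,0,0],
    [0,0,0],
    [0,0,0],
    [0,0,0],
    [0,0,0],
    [0,0,0],
    [0,0,0],
    [0,0,0]
  ],
  "dp": [
    [0.004,0.0007,0],
    [0.008,0.0013,0],
    [0.012,0.002,0],
    [0.016,0.0026,0],
    [0.02,0.0033,0],
    [0.024,0.0039,0],
    [0.028,0.0046,0],
    [0.032,0.0052,0],
    [0.036,0.0059,0],
    [0.04,0.0066,0]
  ],
  "hand": [0,0,0,0,0,0,0,0,0,0]
}}

```text
clock: 12.88
position: [0.5647, 0.0653, 0.1149]
orientation: [0.997, 0.081, -0.004, -0.0]
wrist_force: [-2.9, -2.7, 1.3]
opening: 0.0882
```

```bash
python3 look.py 9
```

```text
12.875 [0.5646674  0.06525129 0.11492388] [ 9.96677794e-01  8.13555451e-02 -3.82642735e-03 -9.30492588e-05] [-2.90149454 -2.6690216   1.3051165 ]
top slate 0.85 shelf xy -0.0666 -0.5229 0.005
top pot 0.62 shelf xy -0.0514 -0.0313 0.146
side slate 0.88 shelf xy -0.0649 -0.003 0.139
side pot 0.66 shelf xy -0.0486 -0.0315 0.151
```

View pics/side9.png

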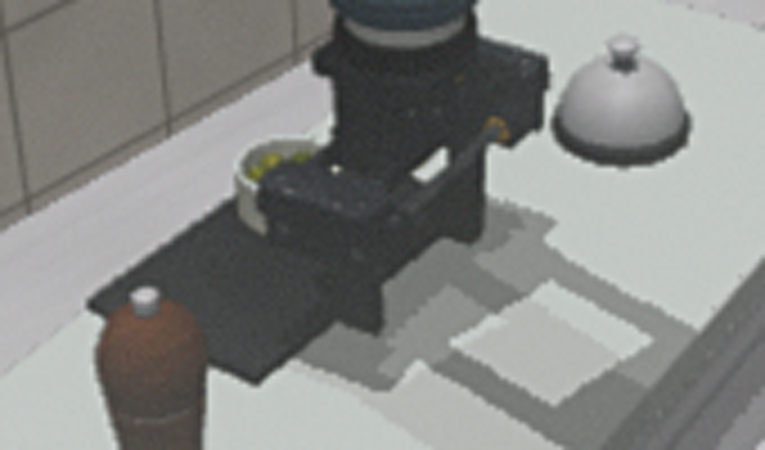

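View pics/top9.png

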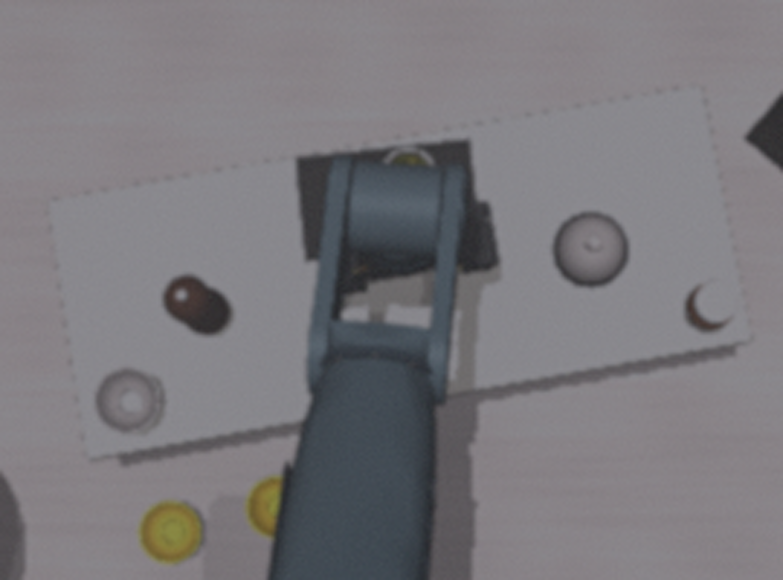

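Call:
{"op": "move_arm", "data": {
  "dr": [
    [0,0,0],
    [0,0,0],
    [0,0,0],
    [0,0,0],
    [0,0,0],
    [0,0,0],
    [0,0,0],
    [0,0,0],
    [0,0,0],
    [0,0,0]
  ],
  "dp": [
    [0.004,0.0007,0],
    [0.008,0.0013,0],
    [0.012,0.002,0],
    [0.016,0.0026,0],
    [0.02,0.0033,0],
    [0.024,0.0039,0],
    [0.028,0.0046,0],
    [0.032,0.0052,0],
    [0.036,0.0059,0],
    [0.04,0.0066,0]
  ],
  "hand": [0,0,0,0,0,0,0,0,0,0]
}}

```text
clock: 14.42
position: [0.6051, 0.0722, 0.1151]
orientation: [0.997, 0.081, -0.003, -0.0]
wrist_force: [-4.3, -0.1, 0.4]
opening: 0.0883
```

```bash
python3 look.py 10
```

```text
14.425 [0.60514595 0.07220309 0.11508203] [ 9.96669670e-01  8.14816658e-02 -3.19710576e-03 -2.92846246e-04] [-4.28800423 -0.13385033  0.43418678]
top slate 0.96 shelf xy -0.0681 -0.5241 0.004
top pot 0.19 shelf xy -0.2403 0.3191 0.134
side slate 0.83 shelf xy -0.0307 0.0023 0.137
side pot 0.68 shelf xy -0.0132 -0.0264 0.148
```

View pics/top10.png

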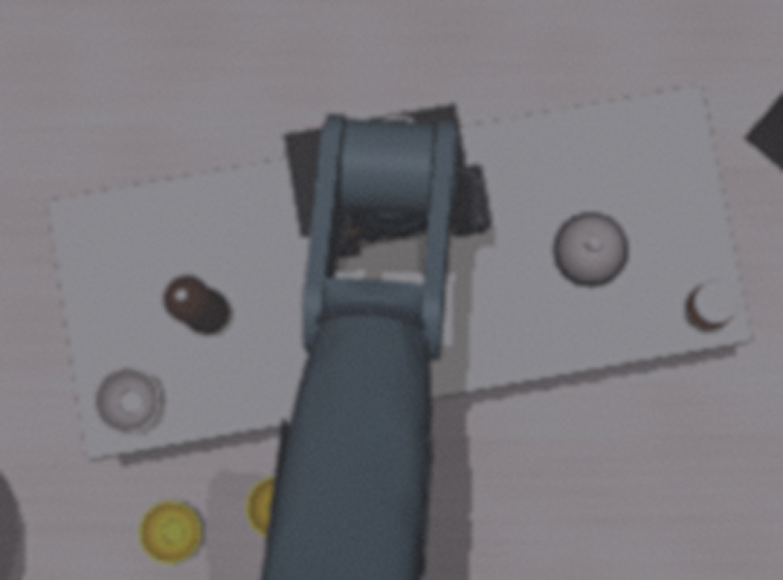

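View pics/side10.png

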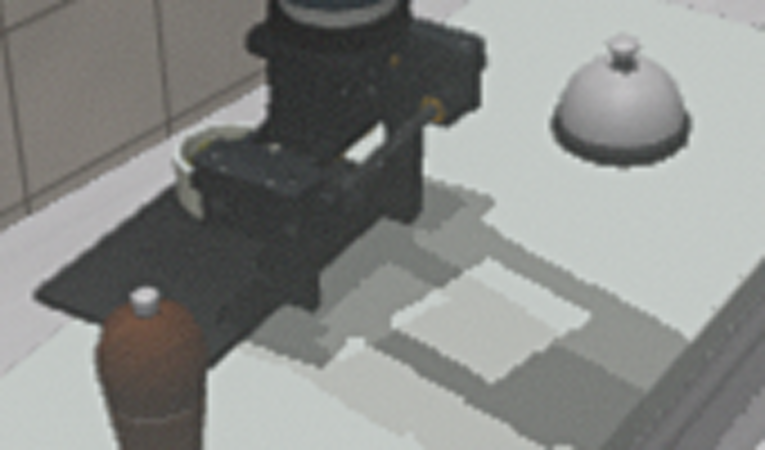

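```bash
python3 - <<'E'
from m import *
c=arm.camera("top"); g=cv2.cvtColor(c["img"],cv2.COLOR_BGR2GRAY).astype(float)
E=np.array([.7034,.106]); a=np.radians(9.32); n=np.array([np.cos(a),np.sin(a)]); t=np.array([-n[1],n[0]])
P=[]
for u in list(range(233,243))+list(range(258,284)):
    col=g[120:175,u]; i=np.nonzero(col<95)[0]
    if len(i)==0: continue
    i=i[0]; v=120+i-1+(col[i-1]-95)/(col[i-1]-col[i]); p=ray(c,[u,v],.148)[0,:2]-E; P.append((p@t,p@n,u,v))
P=np.array(P); print(P.round(4)); 
for r in (P[P[:,2]<245],P): print(np.polyfit(r[:,0],r[:,1],1))
cv2.imwrite("pics/z10.png",cv2.resize(c["img"][125:195,215:315],None,fx=7,fy=7,interpolation=cv2.INTER_CUBIC))
E
```

```text
[[ 8.150000e-02  2.630000e-02  2.330000e+02  1.447879e+02]
 [ 7.810000e-02  2.660000e-02  2.340000e+02  1.445000e+02]
 [ 7.470000e-02  2.700000e-02  2.350000e+02  1.442258e+02]
 [ 7.140000e-02  2.650000e-02  2.360000e+02  1.441875e+02]
 [ 6.810000e-02  2.650000e-02  2.370000e+02  1.440000e+02]
 [ 6.480000e-02  2.630000e-02  2.380000e+02  1.438788e+02]
 [ 6.140000e-02  2.650000e-02  2.390000e+02  1.436562e+02]
 [ 5.790000e-02  2.740000e-02  2.400000e+02  1.432143e+02]
 [ 5.420000e-02  2.940000e-02  2.410000e+02  1.424211e+02]
 [ 5.000000e-02  3.420000e-02  2.420000e+02  1.408000e+02]
 [-2.200000e-03  2.680000e-02  2.580000e+02  1.401875e+02]
 [-5.600000e-03  2.660000e-02  2.590000e+02  1.400667e+02]
 [-8.900000e-03  2.640000e-02  2.600000e+02  1.399706e+02]
 [-1.220000e-02  2.610000e-02  2.610000e+02  1.398667e+02]
 [-1.540000e-02  2.530000e-02  2.620000e+02  1.399500e+02]
 [-1.830000e-02  2.300000e-02  2.630000e+02  1.404615e+02]
 [-2.150000e-02  2.190000e-02  2.640000e+02  1.406000e+02]
 [-2.490000e-02  2.210000e-02  2.650000e+02  1.403810e+02]
 [-2.830000e-02  2.240000e-02  2.66000
[... 374 characters left out ...]

 [-5.250000e-02  2.690000e-02  2.730000e+02  1.375000e+02]
 [-5.590000e-02  2.710000e-02  2.740000e+02  1.372647e+02]
 [-5.920000e-02  2.710000e-02  2.750000e+02  1.370968e+02]
 [-6.250000e-02  2.660000e-02  2.760000e+02  1.370667e+02]
 [-6.580000e-02  2.650000e-02  2.770000e+02  1.369091e+02]
 [-6.920000e-02  2.660000e-02  2.780000e+02  1.367188e+02]
 [-7.260000e-02  2.720000e-02  2.790000e+02  1.363667e+02]
 [-7.600000e-02  2.720000e-02  2.800000e+02  1.361786e+02]
 [-7.920000e-02  2.650000e-02  2.810000e+02  1.362188e+02]
 [-8.260000e-02  2.660000e-02  2.820000e+02  1.360000e+02]
 [-8.590000e-02  2.660000e-02  2.830000e+02  1.358387e+02]]
[-0.16806851  0.03880059]
[0.00831347 0.02637861]
```

View pics/z10.png

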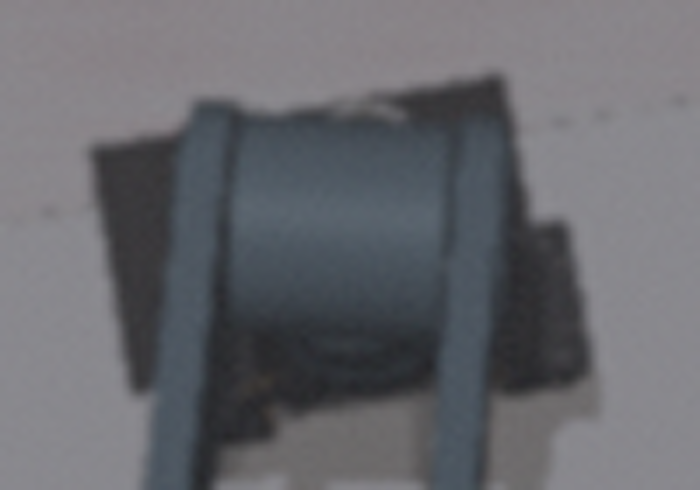

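Call:
{"op": "move_arm", "data": {
  "dr": [
    [0,0,0],
    [0,0,0],
    [0,0,0],
    [0,0,0],
    [0,0,0],
    [0,0,0]
  ],
  "dp": [
    [0.003,0.0005,0],
    [0.006,0.001,0],
    [0.009,0.0015,0],
    [0.011,0.0018,0],
    [0.013,0.0021,0],
    [0.013,0.0021,0]
  ],
  "hand": [0,0,0,0,0,0]
}}

```text
clock: 15.52
position: [0.6186, 0.0743, 0.1155]
orientation: [0.997, 0.081, -0.002, -0.0]
wrist_force: [-3.8, -0.1, 1.1]
opening: 0.0881
```

Call:
{"op": "move_arm", "data": {
  "dr": [
    [0,0,0],
    [0,0,0],
    [0,0,0],
    [0,0,0],
    [0,0,0],
    [0,0,0],
    [0,0,0],
    [0,0,0],
    [0,0,0]
  ],
  "dp": [
    [-0.005,-0.0008,0],
    [-0.015,-0.0025,0],
    [-0.03,-0.005,0],
    [-0.05,-0.008,0],
    [-0.07,-0.0115,0],
    [-0.09,-0.015,0.03],
    [-0.12,-0.02,0.08],
    [-0.15,-0.025,0.12],
    [-0.15,-0.025,0.12]
  ],
  "hand": [0,0,0,0,0,0,0,0,0]
}}

```text
clock: 16.65
position: [0.4694, 0.049, 0.2394]
orientation: [0.997, 0.081, 0.002, 0.001]
wrist_force: [0.4, 0.6, 0.2]
opening: 0.0878
```

```bash
cat > chk.py <<'E'
import sys
from m import *
s=arm.get_state(); print(s["clock"],s["position"],s["wrist_force"],s["opening"])
c=arm.camera("top"); S,o,g=measure(c); cv2.imwrite(f"pics/top{sys.argv[1]}.png",cv2.resize(c["img"][100:300,130:400],None,fx=2.9,fy=2.9,interpolation=cv2.INTER_CUBIC))
E=np.array([.7034,.106]); a=np.radians(9.32); n=np.array([np.cos(a),np.sin(a)]); t=np.array([-n[1],n[0]])
for p,r in o: d=r[0]-E; print(p,r,"xs,ys",d@n,d@t)
for nm in("top","side"):
    if nm=="side": c=arm.camera("side")
    for k in("slate","pot","bell_top","mill","jar","dish"):
        for q in arm.landmark_of(k,c)[:2]: d=np.array(q["position"][:2])-E; print(nm,k,round(q["p"],2),np.round(q["position"],4),"shelf",np.round([d@n,d@t],4))
cv2.imwrite(f"pics/side{sys.argv[1]}.png",c["img"])
E
python3 chk.py 12
```

```text
16.65 [0.46944422 0.04897375 0.23936014] [0.35254042 0.62758726 0.18358322] 0.0878025558620488
0.58 (array([0.68374246, 0.1043579 ]), 0.2004185914993286, 0.12309437990188599, 9.132011413574219) xs,ys -0.019663977678063136 0.001563079602326326
top slate 0.62 [0.6843 0.1064 0.1383] shelf [-0.0188  0.0035]
top slate 0.57 [ 0.7176 -0.4205  0.0025] shelf [-0.0713 -0.5218]
top pot 0.61 [0.7075 0.0829 0.1478] shelf [ 0.0003 -0.0235]
top bell_top 0.36 [ 0.5772 -0.1336  0.2051] shelf [-0.1633 -0.216 ]
top mill 0.91 [0.5124 0.2943 0.1391] shelf [-0.158   0.2167]
top mill 0.59 [ 0.5103 -0.2667  0.1383] shelf [-0.2509 -0.3365]
top jar 0.77 [ 0.5075 -0.2672  0.1385] shelf [-0.2538 -0.3365]
top dish 0.69 [ 2.645e-01  3.597e-01 -2.000e-04] shelf [-0.392   0.3214]
top dish 0.66 [0.4133 0.3785 0.1381] shelf [-0.2421  0.3159]
side slate 0.83 [0.6865 0.1021 0.1344] shelf [-0.0173 -0.0011]
side slate 0.66 [0.408  0.3763 0.1379] shelf [-0.2477  0.3146]
side mill 0.84 [0.51   0.3016 0.1402] shelf [-0.1592  0.2243]
side jar 0.73 [0.5101 0.3003 0.142 ] shelf [-0.1593  0.223 ]
side jar 0.67 [ 0.5059 -0.2657  0.1404] shelf [-0.2551 -0.3348]
side dish 0.86 [ 0.266   0.3657 -0.0035] shelf [-0.3896  0.3271]
side dish 0.68 [0.4151 0.3767 0.1382] shelf [-0.2407  0.3138]
```

View pics/top12.png

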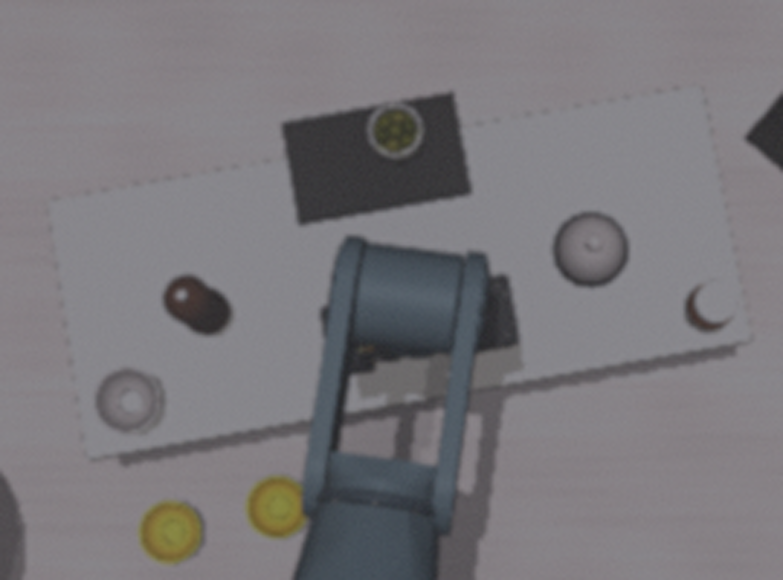

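View pics/side12.png

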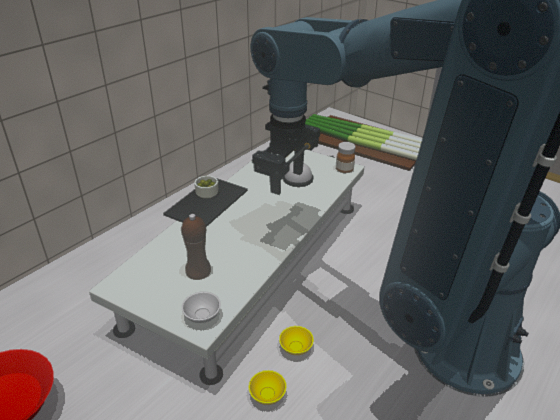

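Call:
{"op": "move_arm", "data": {
  "dr": [
    [0,0,0],
    [0,0,0],
    [0,0,0],
    [0,0,0],
    [0,0,0],
    [0,0,0],
    [0,0,0],
    [0,0,0]
  ],
  "dp": [
    [0,-0.03,0.02],
    [0.02,-0.065,0.02],
    [0.045,-0.1,0.02],
    [0.07,-0.135,0.02],
    [0.09,-0.165,0.02],
    [0.107,-0.184,0.02],
    [0.107,-0.184,0.0],
    [0.107,-0.184,-0.03]
  ],
  "hand": [255,255,255,255,255,255,255,255]
}}

```text
clock: 18.4
position: [0.5766, -0.1355, 0.2057]
orientation: [0.997, 0.081, -0.001, 0.0]
wrist_force: [1.0, -0.3, -0.1]
opening: 0.0103
```

```bash
python3 - <<'E'
from m import *
s=arm.get_state(); print(s["clock"],s["position"],s["orientation"],s["opening"])
z=np.load("top.npz"); cc={k:z[k] for k in("img","fx","fy","cx","cy","origin","orientation")}
print("knob ray",ray(cc,[334.5,184.1],.205))
g=cv2.cvtColor(cc["img"],cv2.COLOR_BGR2GRAY)
cv2.imwrite("pics/bell.png",cv2.resize(cc["img"][165:205,314:356],None,fx=12,fy=12,interpolation=cv2.INTER_CUBIC))
c=arm.camera("side"); W=cloud(c)
d=W-s["position"]; m=(abs(d[...,0])<.03)&(abs(d[...,1])<.03)&(W[...,2]>.215)
print(np.nanpercentile(W[m][:,2],[0,1,5]), [round(x,1) for x in w2p(c,[.5765,-.1345,.205])],[w2p(c,np.r_[s["position"][:2],s["position"][2]+k]) for k in(.028,.032)])
u=c["img"][120:220,240:360]; cv2.imwrite("pics/side13.png",cv2.resize(u,None,fx=6,fy=6,interpolation=cv2.INTER_CUBIC))
E
```

```text
18.4 [ 0.57657636 -0.1354914   0.2056635 ] [ 9.96701469e-01  8.11413378e-02 -1.48352290e-03  2.54890651e-04] 0.010314177302342502
knob ray [[ 0.57083013 -0.13593121  0.205     ]]
[0.23447828 0.2394278  0.24734823] [np.float64(297.2), np.float64(158.9)] [(np.float64(297.73523171299934), np.float64(149.4339474272333)), (np.float64(297.7782285363046), np.float64(148.1097932625437))]
```

View pics/side13.png

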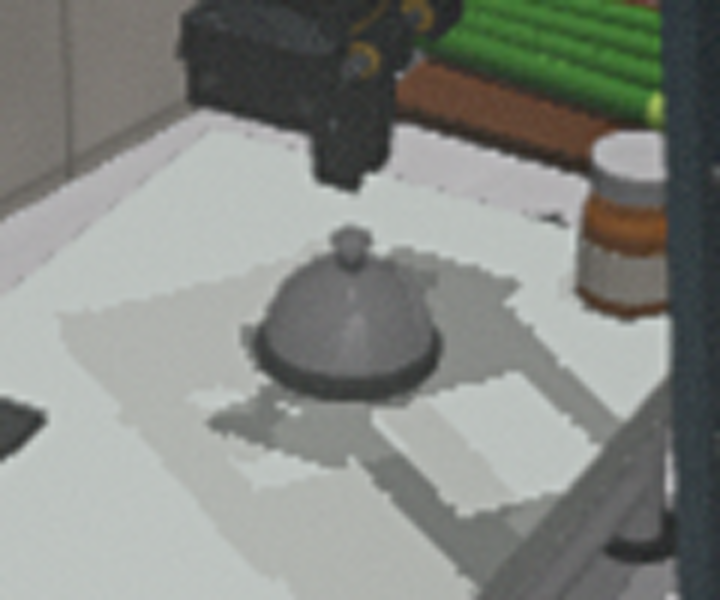

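View pics/bell.png

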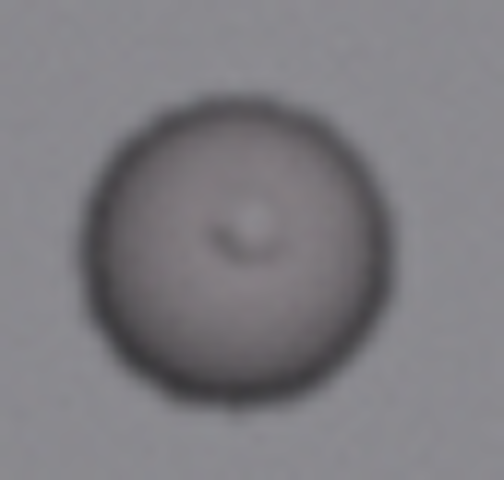

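Call:
{"op": "move_arm", "data": {
  "dr": [
    [0,0,0],
    [0,0,0],
    [0,0,0],
    [0,0,0],
    [0,0,0],
    [0,0,0],
    [0,0,0],
    [0,0,0]
  ],
  "dp": [
    [-0.001,0,-0.01],
    [-0.001,0,-0.02],
    [-0.001,0,-0.026],
    [-0.001,0,-0.029],
    [-0.001,0,-0.031],
    [-0.001,0,-0.0325],
    [-0.001,0,-0.0325],
    [-0.001,0,-0.0325]
  ],
  "hand": [255,255,255,255,255,255,255,255]
}}

```text
clock: 19.45
position: [0.5731, -0.1342, 0.1714]
orientation: [0.997, 0.081, -0.004, -0.001]
wrist_force: [-9.6, 3.8, 18.4]
opening: 0.0005
```

```bash
python3 - <<'E'
from m import *
f=[]
for i in range(6):
    c=arm.camera("side"); s=arm.get_state(); f.append(s["wrist_force"][2])
print(s["position"],np.mean(f),f)
u=c["img"][120:220,240:360]; cv2.imwrite("pics/side14.png",cv2.resize(u,None,fx=6,fy=6,interpolation=cv2.INTER_CUBIC))
E
```

```text
[ 0.57311586 -0.13420345  0.17139943] 18.155677071942993 [np.float64(17.8788636883029), np.float64(18.16728722085148), np.float64(18.324266983270967), np.float64(18.48841904589729), np.float64(18.236453522953102), np.float64(17.83877197038222)]
```

View pics/side14.png

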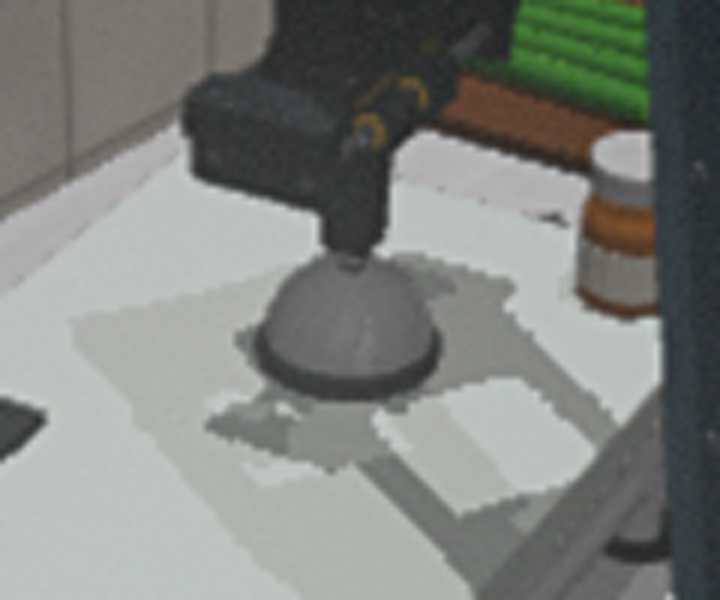

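The plunger is fully down: 18 N is well past the 3.6 N spring, and the picture shows the fingers on the knob at (350,260). Now I'll lift clear.

Call:
{"op": "move_arm", "data": {
  "dr": [
    [0,0,0],
    [0,0,0],
    [0,0,0],
    [0,0,0],
    [0,0,0],
    [0,0,0],
    [0,0,0],
    [0,0,0]
  ],
  "dp": [
    [0,0,0.005],
    [0,0,0.02],
    [0,0,0.05],
    [0,0,0.09],
    [-0.04,0,0.12],
    [-0.09,0,0.13],
    [-0.14,0,0.13],
    [-0.14,0,0.13]
  ],
  "hand": [255,255,255,255,255,255,255,255]
}}

```text
clock: 20.75
position: [0.4313, -0.1341, 0.3024]
orientation: [0.997, 0.081, -0.004, -0.0]
wrist_force: [0.6, -0.1, 0.5]
opening: 0.0002
```

```bash
python3 chk.py 15
```

```text
20.75 [ 0.431349   -0.13408277  0.30238261] [ 0.55227635 -0.10635023  0.45233317] 0.0001645921178331653
0.6 (array([0.68305939, 0.10416202]), 0.20051811635494232, 0.12234947085380554, 9.19347858428955) xs,ys -0.020369752829673477 0.0014804040868412794
top slate 0.83 [0.6853 0.1082 0.1394] shelf [-0.0175  0.0051]
top pot 0.61 [0.7069 0.0843 0.1457] shelf [-0.0001 -0.022 ]
top bell_top 0.56 [ 0.5077 -0.2672  0.1382] shelf [-0.2536 -0.3366]
top bell_top 0.47 [ 0.5798 -0.1341  0.2056] shelf [-0.1609 -0.2169]
top mill 0.52 [0.5116 0.2942 0.1388] shelf [-0.1588  0.2168]
top jar 0.54 [ 0.509  -0.2673  0.1424] shelf [-0.2523 -0.3369]
top dish 0.91 [0.4113 0.3801 0.1381] shelf [-0.2439  0.3178]
top dish 0.8 [0.2893 0.2337 0.0031] shelf [-0.388   0.1931]
side slate 0.78 [0.6832 0.1044 0.1378] shelf [-0.0202  0.0017]
side pot 0.71 [0.711  0.0794 0.1498] shelf [ 0.0032 -0.0275]
side bell_top 0.41 [ 0.5783 -0.1402  0.2054] shelf [-0.1633 -0.2227]
side mill 0.6 [0.5121 0.3003 0.1399] shelf [-0.1573  0.2227]
side jar 0.92 [ 0.5092 -0.2647  0.1392] shelf [-0.2517 -0.3344]
side jar 0.59 [ 0.5771 -0.1394  0.2065] shelf [-0.1644 -0.2217]
side dish 0.85 [ 0.2926  0.2328 -0.0009] shelf [-0.3848  0.1917]
side dish 0.75 [0.4121 0.3788 0.138 ] shelf [-0.2433  0.3164]
```

View pics/side15.png

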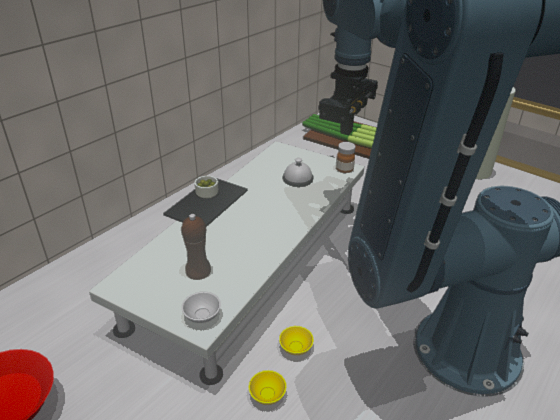

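View pics/top15.png

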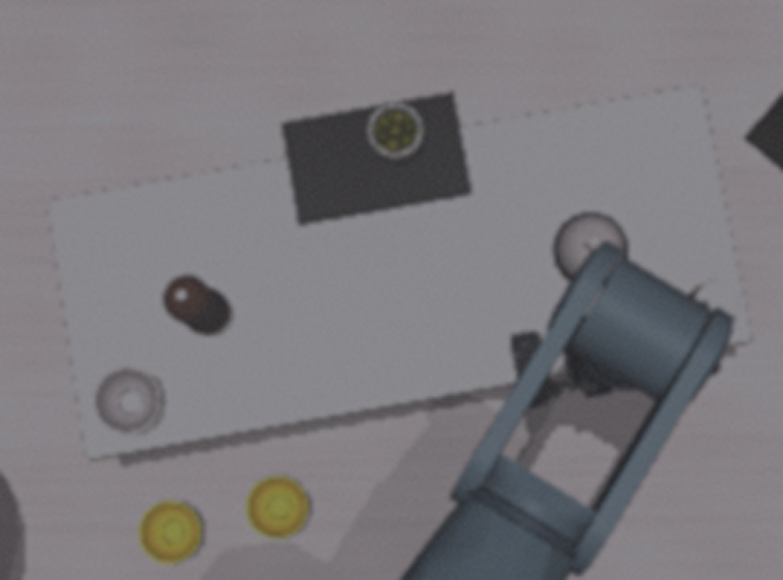

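```bash
python3 -c "
from workcell import arm
print(arm.hand_in())"
```

```text
the job is handed in; nothing more can be done
None
```

The slate is out over the far edge by about 40 mm and square to it, the bell has been pressed after that, and the job is handed in. No verdict was reported. The arm's clock stood at about 21 s at the last check, against the 54 s limit.

**How it was done:**
- I pushed the slate along the shelf with both open fingers on its near side. The push itself turned it square, from about 15° off.
- I then backed away and tapped the bell plunger with shut fingers. The force rose to 18 N, well past the spring's 3.6 N, so the plunger was on its stop.
- I lifted clear and moved the arm back before handing in.

**Last checks:**

| Item | Reading |
|---|---|
| Slate position | x = -0.020 m in the shelf_edge frame, within 0.2° of square |
| Pot | standing on the slate at about x +0.02, y -0.025 m |
| Bell plunger | top at 0.205 m, so it is up again |
| Mill, jar, dish | within about 5 mm of their first readings, which is measurement noise |
| Robot | touching nothing |

**Disagreements:**
- **Tip height:** the reported TCP height was about 28 mm below the true finger tips (28 mm by touch on the shelf, about 30 mm by camera). Because of this my first push passed above the slate without touching anything. I then found the shelf by a light touch of about 14 N and used that height for the push.
- **Shelf edge:** one early side-camera reading put the shelf edge 3 mm further out than I used. If that is right, the overhang is about 37 mm, still within the 30 to 50 mm allowed.

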